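# Tap the proud sample vials home in run order

### The job

Some vials in the white autosampler tray are standing proud: tap their caps down with a fingertip, in run order, first the blue cap, then the yellow, then the green, pressing each one lightly straight down until it is fully home, level with the white caps, before going on to the next. The vials are glass: do not press hard, and do not pull any of them up. Leave the red-capped vial standing as it is, and do not disturb the loose things around the tray.

Things in the scene. Friction and masses are not known exactly. Their poses are not given: they have to be found in the camera images.
- tray: white autosampler tray, fixed to the table: solid block 144 x 204 x 44 mm (x, y, z), low black grip on its -x side; origin at the centre of its underside. Six wells in black rubber rings, 3 along its y by 2 along its x, pitch 58 mm, centred on it, each hold an upright vial; which cap colour is in which well varies.
- vial_white1: white-capped vial in a tray well, already fully home and fixed; cap diameter 31 mm; origin at the centre of its foot, 5 mm above the table; cap top 85 mm above the origin
- vial_white2: white-capped vial in a tray well, already fully home and fixed; cap diameter 31 mm; origin at the centre of its foot, 5 mm above the table; cap top 85 mm above the origin
- blue_cap (a point): centre of the flat top of the blue cap (31 mm wide ring with a 27 mm wide sprung top that yields 1 mm per 3 N, up to 6 mm, and springs back; glass vial 85 mm tall in a tray well), to be tapped home; it lies 90 mm above the table when the vial is fully home and nothing presses it
- vial_blue (a joint): how far the blue-capped vial stands up from fully home, in m: 0 is fully home, where the foot meets the well's stop, at the start 0.010 to 0.016. It slides only straight up and down in a snug sleeve, stays where it is left, and takes about 4 N to push until it meets the hard stop
- yellow_cap (a point): centre of the flat top of the yellow cap (31 mm wide ring with a 27 mm wide sprung top that yields 1 mm per 3 N, up to 6 mm, and springs back; glass vial 85 mm tall in a tray well), to be tapped home; it lies 90 mm above the table when the vial is fully home and nothing presses it
- vial_yellow (a joint): how far the yellow-capped vial stands up from fully home, in m: 0 is fully home, where the foot meets the well's stop, at the start 0.010 to 0.016. It slides only straight up and down in a snug sleeve, stays where it is left, and takes about 4 N to push until it meets the hard stop
- green_cap (a point): centre of the flat top of the green cap (31 mm wide ring with a 27 mm wide sprung top that yields 1 mm per 3 N, up to 6 mm, and springs back; glass vial 85 mm tall in a tray well), to be tapped home; it lies 90 mm above the table when the vial is fully home and nothing presses it
- vial_green (a joint): how far the green-capped vial stands up from fully home, in m: 0 is fully home, where the foot meets the well's stop, at the start 0.010 to 0.016. It slides only straight up and down in a snug sleeve, stays where it is left, and takes about 4 N to push until it meets the hard stop
- red_cap (a point): centre of the flat top of the red cap (31 mm wide ring with a 27 mm wide sprung top that yields 1 mm per 3 N, up to 6 mm, and springs back; glass vial 85 mm tall in a tray well), to be left standing as it is; it lies 90 mm above the table when the vial is fully home and nothing presses it
- vial_red (a joint): how far the red-capped vial stands up from fully home, in m: 0 is fully home, where the foot meets the well's stop, at the start 0.010 to 0.016. It slides only straight up and down in a snug sleeve, stays where it is left, and takes about 4 N to push
- spare_a: spare glass vial with black cap, standing on the table near one end of the tray, diameter 31, height 85 mm; origin at the centre of its underside; loose, to be left alone
- spare_b: a second spare black-capped vial, standing near the other end of the tray, diameter 31, height 85 mm; origin at the centre of its underside; loose, to be left alone
- amber: brown glass reagent bottle with yellow label, diameter 86, height 200 mm; origin at the centre of its underside; loose, to be left alone
- screwcap: blue screw cap lying on the table, diameter 44, height 20 mm; origin at the centre of its underside; loose, to be left alone
- beaker: clear open beaker, diameter 70, height 80 mm; origin at the centre of its underside; loose, to be left alone
- wrench: steel wrench lying flat, length 140 mm; origin at the centre of its underside; loose, to be left alone; its length along its x
- tape: green ring-shaped roll of tape lying flat, outer diameter 70, height 20 mm; origin at the centre of its underside; loose, to be left alone

How it is judged:
By the outcome, as a careful person would: the job done as asked, in the order asked, and still so for the second after the job is handed in, with the robot touching nothing.
It also fails if it takes over 48 s, if anything falls off the work surface, if the arm or the gripper's body presses on something with over 40 N, if the wrist force passes 120 N, or if a joint passes its speed limit or range.

### The arm

A 6-joint arm with a two-finger parallel gripper is mounted at the origin on the work surface. World frame = base frame: x ahead of the robot, y to its left, z up, the work surface at z = 0. Lengths are in m, angles in rad, forces in N, time in s.
With the tool pointing down it reaches from about 0.325 to 0.9 m from the base axis. Payload 6.1 kg.
Tool frame: the origin (TCP) lies at the centre of the arm's flange, where the gripper is bolted on; the fingertips stand 182 mm ahead of it and the grasp point (between the pads) lies hold_point_z ahead of it (hold_point_z is the distance from the TCP to the grasp point, in m); z points along the fingers, y is the line along which they close (so a half turn about z gives the same grasp; the last joint's range is limited). The gripper opens to 87 mm and grips with 3 to 60 N. Pads are 19 mm wide; open, the fingers measure 117 mm over their backs; the gripper's body (75 mm by 190 mm) begins 51 mm behind the grasp point.
Start: joints at [1.202, 0.22, 1.526, -0, 1.395, -0.126], TCP at [0.15, 0.607, 0.405] pointing down, gripper open.
Joint ranges: [-2.98, 2.98], [-0.91, 2.08], [0.09, 2.57], [-1.24, 4.39], [0.2, 2.65], [-2.68, 2.68]. Speed limits (rad/s): [2.57, 2.57, 3.01, 3.14, 3.14, 3.14].

### API

Orientations are given as [roll, pitch, yaw] about the fixed x, y, z axes, in that order (R = Rz(yaw) Ry(pitch) Rx(roll)).
In Python, from station import observe, grab_frame, job_done, hold_point_z gives the robot as it stands.
- The arm moves only by the shell command python3 -m inch 'ROWS' [FORCE]. ROWS is JSON, one flat list of numbers, 7 for each row, row after row: the shift along the tool's x, y, z in m, then the turn, a rotation vector about the tool's x, y, z in rad, then the opening, from -1 (shut) to 1 (fully open). In form: [dx, dy, dz, wx, wy, wz, jaw, dx, dy, dz, wx, wy, wz, jaw, ...]. A call has 1 to 5 rows; each row is the pose to reach, as a shift and turn from the pose commanded when the call began, along the tool's axes at that moment; what a row does not reach only later rows make up. A row lasts 1/10 s, in which the tool goes at most 50 mm and 8.59 degrees, less where a joint would pass 70% of its speed; a pose out of reach is approached as far as the arm can. A call with a gripper value outside its range is refused whole. The fingers move at their own pace and stop on an object; FORCE is the grip in N (left out, the last holds). Time passes only in rows, so rows that repeat a pose let the fingers close. It gives the time, the measured TCP pose, the force, the opening and the grip force at its end, in the units of the state.
- observe(): the state, without advancing time (a new reading comes with each control period).
- grab_frame(name): name is "scene" or "top" or "wrist"; returns a dict with "image" (480x640x3 uint8, red, green, blue), "fx", "fy", "cx", "cy" (pixels), "distortion" ([k1, k2, p1, p2, k3] as OpenCV has them; the pictures are not rectified), "rvec" (rotation vector, rad) and "tvec" (3), from world to camera coordinates, as OpenCV has them. Camera axes: x right, y down, z forward; pixel columns grow to the right and rows downward; lengths in m; the calibration is good to about 2 mm. A picture is of the moment at which its call begins. There is no depth.
- job_done(): hands the job in; it is judged then, once.
The state is a dict: "time_s": time; "joints": joint angles; "qvel": joint speeds; "tau": joint torques, N m; "ee_pos": TCP position; "eef_rot": TCP orientation; "ft_force": force on the tool from outside, world axes, zero at the start; "ft_torque": the same for the moment, N m; "grip_width": finger opening in m; "gripper_force": force on a finger pad.
Only numpy, scipy, OpenCV 4.12 (cv2) and the standard library are available. Lean on these libraries where they do the work, as an engineer would, in place of code of your own. Each camera call takes 0.05 s, during which the arm holds its last target. There are 200 camera calls.

## Working session

There is one attempt and no reset: what is moved stays moved. The work goes in short steps, Python scripts to look and compute and a shell command to move; the robot and the scene stay as the last step left them, time stands still between calls to the robot, and variables do not carry over. Pictures are saved under pics/ and viewed, at most 10 in all, crops included, and the job is handed in when it is done.

```bash
mkdir -p pics; ls; python3 - <<'E'
from station import *
import cv2
s=observe();print(s,hold_point_z)
for n in("scene","top"):
    f=grab_frame(n);cv2.imwrite(f"pics/{n}0.png",f["image"][:,:,::-1])
    print({k:v for k,v in f.items() if k!="image"})
E
```

```text
pics
{'time_s': 0.0, 'joints': array([ 1.20190111e+00,  2.21268761e-01,  1.52762104e+00,  2.16019396e-06,
        1.39467610e+00, -1.26072925e-01]), 'qvel': array([ 7.56406277e-04, -1.81628499e-03,  3.44515527e-04,  7.92054539e-04,
       -7.69089957e-04, -1.15839896e-05]), 'tau': array([-1.52864345e-06, -4.94622016e+01, -3.87368703e+01,  7.00011360e-02,
        5.71277272e-02, -9.04054082e-05]), 'ee_pos': array([0.15016748, 0.60641841, 0.40360523]), 'eef_rot': array([-3.13963534e+00, -2.50223112e-04,  2.89876974e+00]), 'ft_force': array([-0.58170295,  1.13654612, -0.16170741]), 'ft_torque': array([0.03527789, 0.02078368, 0.01116718]), 'gripper_force': 0.0, 'grip_width': 0.08666991538121536} 0.1635
{'fx': 616.2417095781262, 'fy': 616.2417095781262, 'cx': 317.4217309643902, 'cy': 240.08656971811982, 'distortion': array([-0.13715485,  0.        ,  0.        ,  0.        ,  0.        ]), 'rvec': array([ 0.99487055,  2.49272969, -0.97162075]), 'tvec': array([ 0.35315474, -0.2139721 ,  1.77099479])}
{'fx': 561.5104777728914, 'fy': 561.5104777728914, 'cx': 319.3378270499285, 'cy': 245.10149915953218, 'distortion': array([-0.11852943,  0.        ,  0.        ,  0.        ,  0.        ]), 'rvec': array([ 2.12934659, -2.13367942,  0.17247936]), 'tvec': array([0.04349417, 0.53688806, 1.48736461])}
```

View pics/top0.png

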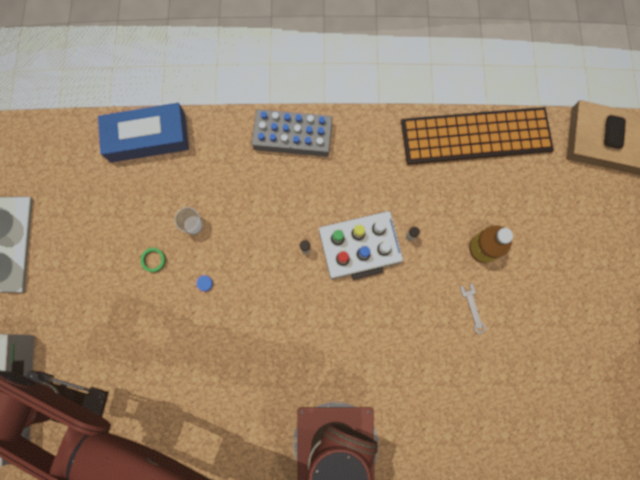

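View pics/scene0.png

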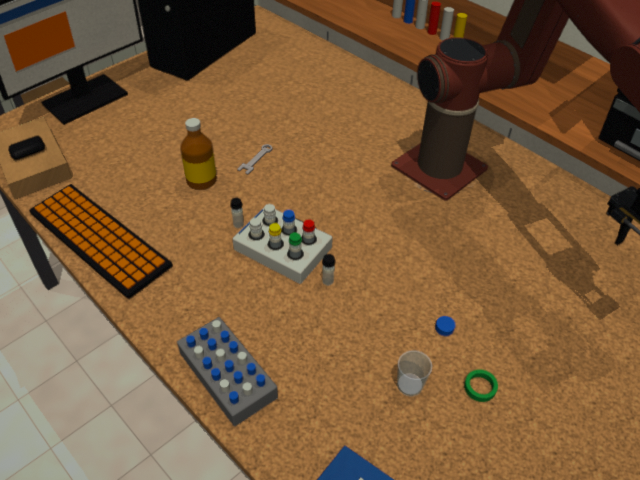

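The top view shows green (338,237), yellow (359,232), white (380,228), red (343,258), blue (364,253) and white (385,248). The spares stand at the two tray ends, and the rest of the clutter is well away.

```bash
cat > h.py <<'E'
import numpy as np,cv2
from scipy.optimize import least_squares
from scipy.spatial.transform import Rotation as R
from station import *
def K(f):return np.array([[f["fx"],0,f["cx"]],[0,f["fy"],f["cy"]],[0,0,1.]])
def proj(f,P):return cv2.projectPoints(np.array(P,float).reshape(-1,1,3),f["rvec"],f["tvec"],K(f),f["distortion"])[0].reshape(-1,2)
def back(f,uv,z):
    n=cv2.undistortPoints(np.array(uv,float).reshape(-1,1,2),K(f),f["distortion"]).reshape(-1,2)
    M=cv2.Rodrigues(f["rvec"])[0];C=-M.T@f["tvec"];d=np.c_[n,np.ones(len(n))]@M
    return C+d*((z-C[2])/d[:,2])[:,None]
def blob(img,color,c,r=14):
    hsv=cv2.cvtColor(img,cv2.COLOR_RGB2HSV).astype(int);h,s,v=hsv[...,0],hsv[...,1],hsv[...,2]
    m={"blue":(abs(h-112)<14),"yellow":(abs(h-29)<6),"green":(abs(h-65)<18),"red":((h<6)|(h>172))}[color]&(s>120)&(v>60)
    w=np.zeros(m.shape,np.uint8);cv2.circle(w,tuple(map(int,c)),r,1,-1);m&=w>0
    y,x=np.nonzero(m);return np.array([x.mean(),y.mean()]),m
E
python3 - <<'E'
from h import *
g={"top":dict(green=(338,237),yellow=(359,232),red=(343,258),blue=(364,253)),
"scene":dict(green=(295,239),yellow=(275,230),red=(309,225),blue=(289,216))}
F={n:grab_frame(n) for n in g}
uv={n:{c:blob(F[n]["image"],c,p,10)[0] for c,p in d.items()} for n,d in g.items()}
for n in g:
    for c in g[n]: print(n,c,uv[n][c].round(1),back(F[n],[uv[n][c]],.098)[0].round(4), blob(F[n]["image"],c,g[n][c],10)[1].sum())
off=dict(green=(1,-1),yellow=(0,-1),red=(1,1),blue=(0,1)) # signs guess
for c in off:
    r=least_squares(lambda P:np.r_[[proj(F[n],P)[0]-uv[n][c] for n in g]].ravel(),[.6,0,.1]);print(c,r.x.round(4),r.cost)
E
```

```text
top green [nan nan] [nan nan nan] 0
top yellow [359.  230.6] [ 0.5666 -0.0629  0.098 ] 75
top red [342.7 256.9] [ 0.4964 -0.0191  0.098 ] 92
top blue [364.1 251.3] [ 0.5113 -0.0755  0.098 ] 69
scene green [294.8 238.6] [ 0.5601 -0.0049  0.098 ] 130
scene yellow [274.5 228.8] [ 0.5738 -0.061   0.098 ] 140
scene red [308.2 225.7] [ 0.5083 -0.0142  0.098 ] 124
scene blue [288.4 215.8] [ 0.5204 -0.0711  0.098 ] 114h.py:15: RuntimeWarning: Mean of empty slice.
  y,x=np.nonzero(m);return np.array([x.mean(),y.mean()]),m
  ret = ret.dtype.type(ret / rcount)
Traceback (most recent call last):
ValueError: Residuals are not finite in the initial point.
```

```bash
python3 - <<'E'
from h import *
f=grab_frame("wrist");s=observe();M=cv2.Rodrigues(f["rvec"])[0];C=-M.T@f["tvec"]
T=R.from_euler("xyz",s["eef_rot"]).as_matrix();print("cam in tool",(T.T@(C-s["ee_pos"])).round(4),"axes in tool(rows x,y,z)\n",(M@T).round(3),f["fx"])
print("tip px",proj(f,s["ee_pos"]+T@[0,0,.182]),T.round(4))
f=grab_frame("top");b,m=None,None
h=cv2.cvtColor(f["image"],cv2.COLOR_RGB2HSV);print(h[233:242:2,334:343:2])
E
```

```text
cam in tool [ 0.0671 -0.0009  0.0204] axes in tool(rows x,y,z)
 [[ 0.     1.     0.001]
 [-0.969  0.    -0.246]
 [-0.246 -0.001  0.969]] 391.94352529525827
tip px [[321.00795682 297.62895129]] [[-9.707e-01  2.404e-01 -3.000e-04]
 [ 2.404e-01  9.707e-01 -8.000e-04]
 [ 1.000e-04 -9.000e-04 -1.000e+00]]
[[[ 63 102 162]
  [ 63 113 163]
  [ 64 114 163]
  [ 63 113 163]
  [ 64  84 161]]

 [[ 63 110 160]
  [ 64 115 164]
  [ 64 112 164]
  [ 63 113 163]
  [ 62 103 154]]

 [[ 62 107 141]
  [ 64 114 159]
  [ 64 115 162]
  [ 63 114 157]
  [ 61 104 130]]

 [[ 56  81 110]
  [ 59  97 123]
  [ 61 105 133]
  [ 59 101 119]
  [ 51  79  87]]

 [[ 26  42  84]
  [ 42  46 100]
  [ 44  52  98]
  [ 42  54  85]
  [ 23  45  73]]]
```

```bash
python3 -m inch '[-0.034,-0.0354,0,0,0,0,-1,-0.068,-0.0708,0,0,0,0,-1,-0.102,-0.1062,0,0,0,0,-1,-0.136,-0.1416,0,0,0,0,-1,-0.17,-0.177,0,0,0,0,-1]' 10
```

```text
time_s: 0.8
ee_pos: [0.2731, 0.3923, 0.4048]
eef_rot: [3.141, 0.0, 2.899]
ft_force: [1.2, 0.6, 0.5]
grip_width: 0.0547
gripper_force: 0.0
```

```bash
python3 -m inch '[-0.034,-0.0354,0,0,0,0,-1,-0.068,-0.0708,0,0,0,0,-1,-0.102,-0.1062,0,0,0,0,-1,-0.136,-0.1416,0,0,0,0,-1,-0.17,-0.177,0,0,0,0,-1]'; python3 -m inch '[-0.034,-0.0354,0,0,0,0,-1,-0.068,-0.0708,0,0,0,0,-1,-0.102,-0.1062,0,0,0,0,-1,-0.136,-0.1416,0,0,0,0,-1,-0.17,-0.177,0,0,0,0,-1]'; python3 -m inch '[-0.031,-0.033,0,0,0,0,-1,-0.031,-0.033,0.03,0,0,0,-1,-0.031,-0.033,0.03,0,0,0,-1,-0.031,-0.033,0.03,0,0,0,-1,-0.031,-0.033,0.03,0,0,0,-1]'
python3 - <<'E'
from h import *
f=grab_frame("wrist");cv2.imwrite("pics/w1.png",f["image"][:,:,::-1])
print(observe())
E
```

```text
time_s: 1.3
ee_pos: [0.3956, 0.1794, 0.4051]
eef_rot: [3.141, 0.001, 2.899]
ft_force: [1.7, 0.1, 0.1]
grip_width: 0.0149
gripper_force: 0.0
time_s: 1.8
ee_pos: [0.5182, -0.0335, 0.4049]
eef_rot: [3.141, 0.001, 2.898]
ft_force: [1.1, 0.9, 0.3]
grip_width: 0.0008
gripper_force: 0.0
time_s: 2.3
ee_pos: [0.5398, -0.0701, 0.3759]
eef_rot: [3.142, 0.001, 2.9]
ft_force: [-0.6, 0.8, 0.6]
grip_width: 0.001
gripper_force: 0.0
{'time_s': 2.35, 'joints': array([-2.73896896e-01,  4.96612693e-02,  1.76965832e+00,  6.94409411e-05,
        1.32031512e+00, -1.60330034e+00]), 'qvel': array([ 0.00207973, -0.00457837, -0.00151075, -0.00070647, -0.00464476,
        0.00228989]), 'tau': array([-2.84490678e-01, -3.95726323e+01, -3.73740005e+01, -5.30076376e-02,
        9.14068543e-02,  1.63418299e-03]), 'ee_pos': array([ 0.53991166, -0.070038  ,  0.37622142]), 'eef_rot': array([3.14158901e+00, 1.95909406e-03, 2.90018262e+00]), 'ft_force': array([ 0.38552171,  0.46526335, -1.55323642]), 'ft_torque': array([0.01318359, 0.01298145, 0.07739079]), 'gripper_force': 0.0, 'grip_width': 0.0005356491662540397}
```

View pics/w1.png

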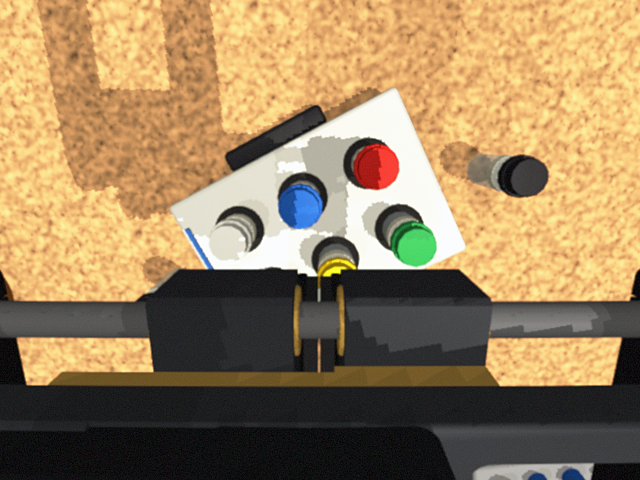

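The wrist view shows red (375,165), blue (300,204), green (414,243) and part of yellow (337,265). The shut fingers fill the bottom centre.

```bash
sed -i 's/(s>120)/(s>95)/' h.py; python3 - <<'E'
from h import *
g={"top":dict(green=(338,236),yellow=(359,231),red=(343,257),blue=(364,252)),
"scene":dict(green=(295,239),yellow=(275,230),red=(309,225),blue=(289,216)),
"wrist":dict(green=(414,243),red=(375,165),blue=(300,204))}
F={n:grab_frame(n) for n in g};names=["blue","yellow","green","red"]
obs=[]
for n in g:
    for c,p in g[n].items():
        try:
            b,m=blob(F[n]["image"],c,p,35 if n=="wrist" else 10);obs.append((n,c,b));print(n,c,b.round(1),m.sum())
        except Exception as e:print(e)
sg=dict(blue=(-1,0),yellow=(1,0),green=(1,1),red=(-1,1))
def pos(p):
    c,s=np.cos(p[2]),np.sin(p[2]);o={}
    for i,k in enumerate(names):
        x,y=sg[k][0]*.029,sg[k][1]*.058;o[k]=np.array([p[0]+c*x-s*y,p[1]+s*x+c*y,p[3+i]])
    return o
W=dict(top=1/.0027,scene=1/.0024,wrist=1/.0007)
def res(p):
    o=pos(p);r=[]
    for n,c,b in obs: # blob seen ~ cap top centre lowered 3 mm for side visibility
        r.append((proj(F[n],o[c]-[0,0,.004 if n=="scene" else .002])[0]-b)/({"top":1,"scene":1,"wrist":2}[n]))
    return np.r_[np.ravel(r),(np.array(p[3:])-.103)/.004]
r=least_squares(res,[.54,-.07,.2,.1,.1,.1,.1]);print(r.x.round(4),r.cost)
np.save("tray.npy",r.x)
for k,v in pos(r.x).items():print(k,v.round(4))
rr=res(r.x)
for i,(n,c,b) in enumerate(obs):print(n,c,rr[2*i:2*i+2].round(2))
f=F["wrist"]["image"];cv2.imwrite("pics/c1.png",cv2.resize(f[120:300,220:460],None,fx=3,fy=3,interpolation=2)[:,:,::-1])
E
```

```text
top green [nan nan] 0
top yellow [nan nan] 0
top red [342.1 257.3] 122
top blue [363.5 251.4] 85
scene green [294.7 238.5] 144
scene yellow [274.4 228.6] 139
scene red [308.2 225.9] 122
scene blue [288.3 215.8] 120
wrist green [413.3 242.8] 1571
wrist red [375.8 165.8] 1673
wrist blue [300.  205.1] 1560h.py:15: RuntimeWarning: Mean of empty slice.
  y,x=np.nonzero(m);return np.array([x.mean(),y.mean()]),m
  ret = ret.dtype.type(ret / rcount)
Traceback (most recent call last):
ValueError: Residuals are not finite in the initial point.
```

```bash
cat > fit.py <<'E'
from h import *
g={"scene":dict(green=(295,239),yellow=(275,230),red=(309,225),blue=(289,216)),
"wrist":dict(green=(414,243),red=(375,165),blue=(300,204))}
F={n:grab_frame(n) for n in g};names=["blue","yellow","green","red"]
obs=[(n,c,blob(F[n]["image"],c,p,35 if n=="wrist" else 10)[0]) for n in g for c,p in g[n].items()]
sg=dict(blue=(-1,0),yellow=(1,0),green=(1,1),red=(-1,1))
def pos(p):
    c,s=np.cos(p[2]),np.sin(p[2]);o={}
    for i,k in enumerate(names):
        x,y=sg[k][0]*.029,sg[k][1]*.058;o[k]=np.array([p[0]+c*x-s*y,p[1]+s*x+c*y,p[3+i]])
    return o
def res(p):
    o=pos(p);r=[]
    for n,c,b in obs:
        r.append((proj(F[n],o[c]-[0,0,.004 if n=="scene" else .002])[0]-b)/(1 if n=="scene" else 2))
    return np.r_[np.ravel(r),(np.array(p[3:7])-.103)/.003]
r=least_squares(res,[.54,-.07,.2,.1,.1,.1,.1]);print(r.x.round(4),r.cost)
np.save("tray.npy",r.x)
for k,v in pos(r.x).items():print(k,v.round(4))
rr=res(r.x)
for i,(n,c,b) in enumerate(obs):print(n,c,rr[2*i:2*i+2].round(2))
f=F["wrist"]["image"];cv2.imwrite("pics/c1.png",cv2.resize(f[120:300,220:460],None,fx=3,fy=3,interpolation=2)[:,:,::-1])
E
python3 fit.py
```

```text
[ 0.5419 -0.0711  0.2343  0.0978  0.1008  0.0997  0.0968] 9.582848978606298
blue [ 0.5137 -0.0779  0.0978]
yellow [ 0.5701 -0.0644  0.1008]
green [ 0.5567 -0.008   0.0997]
red [ 0.5002 -0.0214  0.0968]
scene green [ 0.36 -0.63]
scene yellow [ 0.31 -0.85]
scene red [ 0.42 -1.9 ]
scene blue [ 0.22 -1.57]
wrist green [0.58 0.46]
wrist red [1.   0.38]
wrist blue [-0.21  0.87]
```

View pics/c1.png

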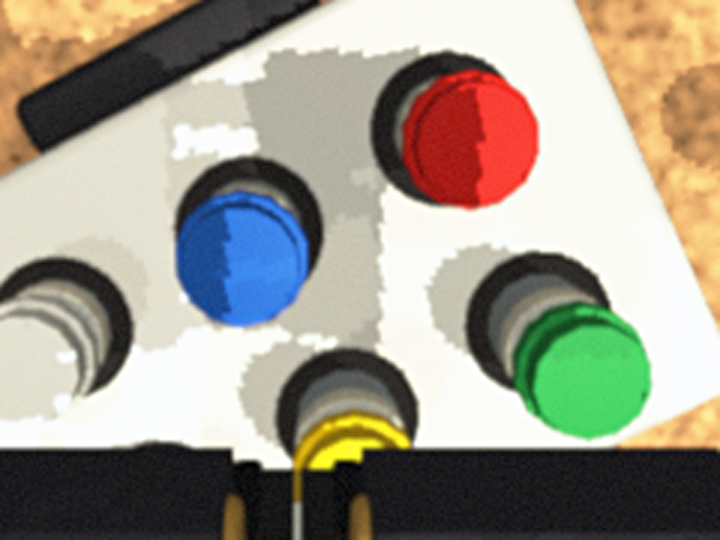

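The buttons are clearly proud of their rings. The top-face centres are near (300.7,208) for blue, (378.7,166.7) for red and (417.3,246) for green. I'll refine the fit with those.

```bash
python3 - <<'E'
from h import *
f=grab_frame("wrist");P=np.array([[300.7,208],[378.7,166.7],[417.3,246]])
for z in(.1,.103,.106):print(z,back(f,P,z).round(4).tolist())
b=back(f,P,.103)[:,:2];print(np.linalg.norm(b[0]-b[1]),np.linalg.norm(b[1]-b[2]))
g=b+0;r=b[1];ex=b[2]-r;print("yellow",b[0]+ex, "yaw",np.arctan2(ex[1],ex[0]),np.arctan2(*(-(b[1]-b[0])*[1,-1])))
s=observe();T=R.from_euler("xyz",s["eef_rot"]).as_matrix()
tip=s["ee_pos"]+T@[0,0,.182];print(tip)
print("tool delta to blue",(T.T@(np.r_[b[0],.118]-tip)).round(4))
E
```

```text
0.1 [[0.5136, -0.0771, 0.1], [0.4996, -0.0218, 0.1], [0.5575, -0.0072, 0.1]]
0.103 [[0.5131, -0.0769, 0.103], [0.4993, -0.0222, 0.103], [0.5565, -0.0077, 0.103]]
0.106 [[0.5126, -0.0766, 0.106], [0.499, -0.0226, 0.106], [0.5555, -0.0083, 0.106]]
0.05639229247447755 0.05903052849510332
yellow [ 0.57032925 -0.06240556] yaw 0.247307567748113 0.2475713763225766
[ 0.54000503 -0.0705681   0.19336335]
tool delta to blue [ 0.0247 -0.0126  0.0753]
```

```bash
python3 -m inch '[0.0245,-0.0125,0.01,0,0,0,-1,0.0245,-0.0125,0.035,0,0,0,-1,0.0245,-0.0125,0.06,0,0,0,-1,0.0245,-0.0125,0.073,0,0,0,-1,0.0245,-0.0125,0.073,0,0,0,-1]'
python3 - <<'E'
from h import *
fz=[]
for i in range(4):
    f=grab_frame("wrist");s=observe();fz.append(s["ft_force"][2])
T=R.from_euler("xyz",s["eef_rot"]).as_matrix();print(fz,s["ee_pos"]+T@[0,0,.182])
g=grab_frame("scene")["image"]
a=cv2.resize(f["image"][120:330,160:500],(680,420));b=cv2.resize(g[190:270,235:345],None,fx=5,fy=5,interpolation=2)
cv2.imwrite("pics/w2.png",a[:,:,::-1]);cv2.imwrite("pics/s2.png",b[:,:,::-1])
E
```

```text
time_s: 3.15
ee_pos: [0.5122, -0.0768, 0.2998]
eef_rot: [3.141, -0.004, 2.899]
ft_force: [1.0, 0.5, -0.3]
grip_width: 0.0006
gripper_force: 0.0
[np.float64(0.4128766165263731), np.float64(-0.5199737070963469), np.float64(-0.34461501696529107), np.float64(-0.1943912150499359)] [ 0.51413055 -0.07737671  0.12118674]
```

View pics/w2.png

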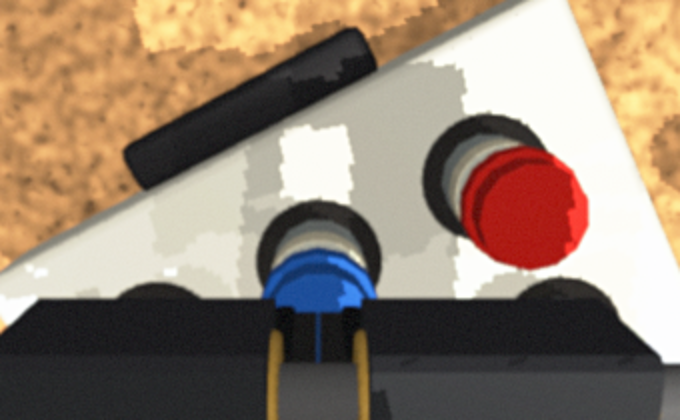

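View pics/s2.png

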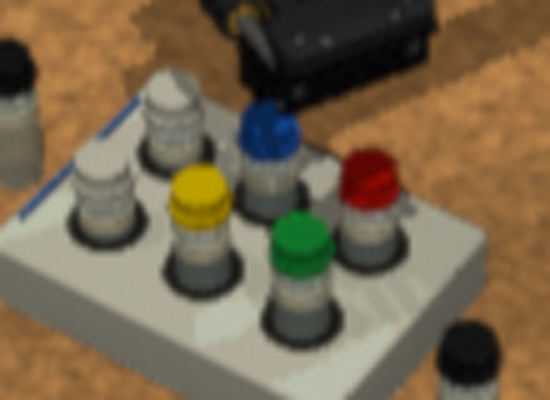

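```bash
python3 -m inch '[0,0,0.008,0,0,0,-1,0,0,0.014,0,0,0,-1,0,0,0.017,0,0,0,-1,0,0,0.019,0,0,0,-1,0,0,0.021,0,0,0,-1]'; python3 -m inch '[0,0,0.002,0,0,0,-1,0,0,0.004,0,0,0,-1,0,0,0.006,0,0,0,-1,0,0,0.006,0,0,0,-1,0,0,0.006,0,0,0,-1]'; cat > st.py <<'E'
from h import *
z=[];F=[]
for i in range(5):
    f=grab_frame("wrist");s=observe();F.append(s["ft_force"])
    T=R.from_euler("xyz",s["eef_rot"]).as_matrix();z.append(s["ee_pos"]+T@[0,0,.182])
print(s["time_s"],np.mean(F,0).round(2),np.array(F)[:,2].round(1),np.mean(z,0).round(4))
E
python3 st.py
```

```text
time_s: 3.9
ee_pos: [0.5129, -0.0771, 0.2807]
eef_rot: [3.142, -0.001, 2.899]
ft_force: [-2.0, 0.4, 3.7]
grip_width: 0.0005
gripper_force: 1.8
time_s: 4.4
ee_pos: [0.513, -0.0771, 0.2747]
eef_rot: [-3.142, 0.0, 2.899]
ft_force: [-1.0, 0.3, 1.6]
grip_width: 0.0004
gripper_force: 1.1
4.65 [-1.29  0.18  1.68] [1.6 2.1 1.8 1.4 1.5] [ 0.5132 -0.0772  0.0928]
```

```bash
python3 -m inch '[0,0,0.001,0,0,0,-1,0,0,0.002,0,0,0,-1,0,0,0.003,0,0,0,-1,0,0,0.003,0,0,0,-1]'; python3 st.py;python3 -m inch '[0,0,0.001,0,0,0,-1,0,0,0.001,0,0,0,-1]'; python3 st.py
```

```text
time_s: 5.05
ee_pos: [0.5131, -0.0771, 0.2717]
eef_rot: [-3.142, 0.0, 2.899]
ft_force: [-0.5, 1.1, 3.9]
grip_width: 0.0005
gripper_force: 1.6
5.3 [-0.8   0.37  2.84] [3.4 3.4 2.2 2.6 2.7] [ 0.5131 -0.0772  0.0898]
time_s: 5.5
ee_pos: [0.5131, -0.0772, 0.2709]
eef_rot: [-3.142, 0.0, 2.899]
ft_force: [-0.9, 0.8, 5.5]
grip_width: 0.0004
gripper_force: 2.5
5.75 [-1.89  0.32  4.82] [4.  5.3 5.1 5.  4.9] [ 0.5132 -0.0772  0.0889]
```

```bash
python3 -m inch '[0,0,0.0008,0,0,0,-1,0,0,0.0008,0,0,0,-1]'; python3 st.py
```

```text
time_s: 5.95
ee_pos: [0.5132, -0.0771, 0.2703]
eef_rot: [-3.142, 0.0, 2.899]
ft_force: [-2.5, 0.0, 7.2]
grip_width: 0.0005
gripper_force: 3.4
6.2 [-1.75  0.58  6.8 ] [7.  7.  7.1 5.9 7. ] [ 0.5132 -0.0772  0.0883]
```

Blue is home: the force rose elastically to about 7 N at 3 N/mm with no slip. Next I lift off and move to yellow.

```bash
python3 -m inch '[0,0,-0.006,0,0,0,-1,0,0,-0.02,0,0,0,-1,0,0,-0.036,0,0,0,-1,-0.026,0.0135,-0.038,0,0,0,-1,-0.052,0.027,-0.038,0,0,0,-1]'; python3 -m inch '[0,0,0.004,0,0,0,-1,0,0,0.004,0,0,0,-1]'; python3 st.py; python3 - <<'E'
from h import *
f=grab_frame("wrist")["image"];cv2.imwrite("pics/w3.png",f[:,:,::-1])
E
```

```text
time_s: 6.7
ee_pos: [0.5708, -0.0635, 0.3099]
eef_rot: [-3.142, 0.003, 2.898]
ft_force: [0.3, -0.8, 0.3]
grip_width: 0.0004
gripper_force: 0.0
time_s: 6.9
ee_pos: [0.5697, -0.0632, 0.3034]
eef_rot: [-3.141, -0.002, 2.9]
ft_force: [-0.4, 0.2, -0.7]
grip_width: 0.0006
gripper_force: 0.0
7.15 [-0.16  0.07 -0.12] [-0.2 -0.6 -0.8  0.5  0.4] [ 0.569  -0.0634  0.1217]
```

View pics/w3.png

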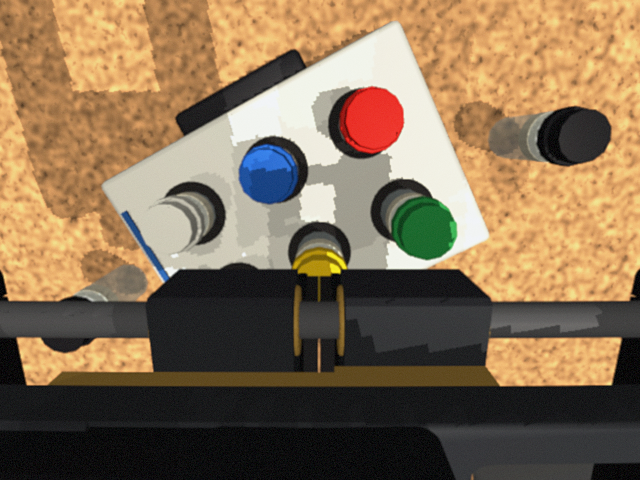

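Blue is now clearly lower, and the tip is centred over yellow at (320,262). I'll press it with the same sequence.

```bash
python3 -m inch '[0,0,0.008,0,0,0,-1,0,0,0.014,0,0,0,-1,0,0,0.017,0,0,0,-1,0,0,0.019,0,0,0,-1,0,0,0.021,0,0,0,-1]'; python3 -m inch '[0,0,0.002,0,0,0,-1,0,0,0.004,0,0,0,-1,0,0,0.006,0,0,0,-1,0,0,0.008,0,0,0,-1]';python3 -m inch '[0,0,0.001,0,0,0,-1,0,0,0.002,0,0,0,-1,0,0,0.0025,0,0,0,-1,0,0,0.0025,0,0,0,-1]'; python3 st.py
```

```text
time_s: 7.7
ee_pos: [0.5698, -0.0634, 0.2828]
eef_rot: [-3.141, -0.001, 2.899]
ft_force: [-2.4, 0.2, 3.2]
grip_width: 0.0009
gripper_force: 1.8
time_s: 8.1
ee_pos: [0.57, -0.0634, 0.2748]
eef_rot: [-3.142, -0.0, 2.899]
ft_force: [-2.7, 0.6, 3.2]
grip_width: 0.0006
gripper_force: 1.8
time_s: 8.5
ee_pos: [0.5699, -0.0634, 0.2723]
eef_rot: [-3.142, -0.0, 2.899]
ft_force: [-1.8, 0.7, 4.5]
grip_width: 0.0006
gripper_force: 1.6
8.75 [-2.78  0.17  3.08] [3.7 2.9 2.8 3.3 2.7] [ 0.57   -0.0634  0.0904]
```

```bash
python3 -m inch '[0,0,0.0008,0,0,0,-1,0,0,0.0015,0,0,0,-1,0,0,0.0015,0,0,0,-1]'; python3 st.py;  python3 -m inch '[0,0,0.0006,0,0,0,-1,0,0,0.0006,0,0,0,-1]'; python3 st.py
```

```text
time_s: 9.05
ee_pos: [0.57, -0.0634, 0.2711]
eef_rot: [-3.142, 0.0, 2.899]
ft_force: [-2.8, 0.0, 4.1]
grip_width: 0.0005
gripper_force: 2.3
9.3 [-2.57 -0.11  4.72] [5.  4.  4.8 4.4 5.4] [ 0.5701 -0.0634  0.0891]
time_s: 9.5
ee_pos: [0.5701, -0.0634, 0.2706]
eef_rot: [-3.142, 0.0, 2.899]
ft_force: [-3.1, -0.2, 6.6]
grip_width: 0.0005
gripper_force: 3.0
9.75 [-3.03  0.59  5.8 ] [6.1 6.1 5.5 5.7 5.5] [ 0.5701 -0.0634  0.0886]
```

```bash
python3 -m inch '[0,0,0.0005,0,0,0,-1,0,0,0.0005,0,0,0,-1]'; python3 st.py
```

```text
time_s: 9.95
ee_pos: [0.5701, -0.0634, 0.2702]
eef_rot: [-3.142, 0.0, 2.899]
ft_force: [-3.1, 1.1, 7.5]
grip_width: 0.0006
gripper_force: 3.5
10.2 [-3.29  0.47  6.61] [6.2 6.4 7.1 6.7 6.7] [ 0.5702 -0.0634  0.0883]
```

Yellow is home too, with the same signature as blue (6.6 N at 0.0883). Next is green.

```bash
python3 -m inch '[0,0,-0.006,0,0,0,-1,0,0,-0.02,0,0,0,-1,0,0,-0.036,0,0,0,-1,0.013,0.025,-0.038,0,0,0,-1,0.0265,0.0505,-0.038,0,0,0,-1]'; python3 -m inch '[0,0,0.004,0,0,0,-1,0,0,0.004,0,0,0,-1]'; python3 st.py; python3 - <<'E'
from h import *
f=grab_frame("wrist")["image"];cv2.imwrite("pics/w4.png",f[:,:,::-1])
E
```

```text
time_s: 10.7
ee_pos: [0.5572, -0.0082, 0.3105]
eef_rot: [3.141, 0.004, 2.897]
ft_force: [0.3, 0.2, -0.2]
grip_width: 0.0007
gripper_force: 0.0
time_s: 10.9
ee_pos: [0.5565, -0.0076, 0.3045]
eef_rot: [-3.141, 0.001, 2.9]
ft_force: [-0.6, -0.8, 0.2]
grip_width: 0.0006
gripper_force: 0.0
11.15 [ 0.3  -0.19 -0.26] [-0.2 -0.6  0.3 -0.6 -0.3] [ 0.5568 -0.0087  0.1223]
```

View pics/w4.png

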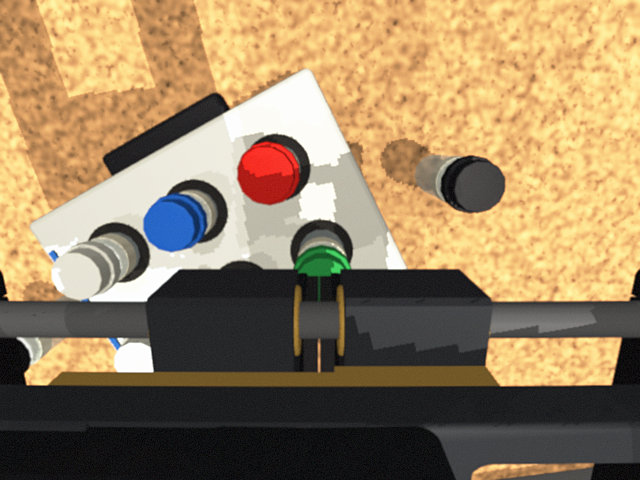

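The tip is centred over green at (321,262), and the spare at (470,185) stands clear.

```bash
python3 -m inch '[0,0,0.008,0,0,0,-1,0,0,0.014,0,0,0,-1,0,0,0.017,0,0,0,-1,0,0,0.019,0,0,0,-1,0,0,0.021,0,0,0,-1]'; python3 -m inch '[0,0,0.002,0,0,0,-1,0,0,0.004,0,0,0,-1,0,0,0.006,0,0,0,-1,0,0,0.008,0,0,0,-1]';python3 -m inch '[0,0,0.001,0,0,0,-1,0,0,0.002,0,0,0,-1,0,0,0.0025,0,0,0,-1,0,0,0.0025,0,0,0,-1]'; python3 st.py;python3 -m inch '[0,0,0.0008,0,0,0,-1,0,0,0.0015,0,0,0,-1,0,0,0.0015,0,0,0,-1]'; python3 st.py
```

```text
time_s: 11.7
ee_pos: [0.5564, -0.0081, 0.2829]
eef_rot: [-3.141, -0.0, 2.899]
ft_force: [-1.6, -1.0, 3.0]
grip_width: 0.0004
gripper_force: 1.8
time_s: 12.1
ee_pos: [0.5564, -0.0081, 0.2747]
eef_rot: [-3.141, -0.0, 2.899]
ft_force: [-1.4, -1.2, 3.3]
grip_width: 0.0002
gripper_force: 1.8
time_s: 12.5
ee_pos: [0.5564, -0.0081, 0.2723]
eef_rot: [-3.142, -0.0, 2.899]
ft_force: [-1.0, -1.1, 2.9]
grip_width: 0.0005
gripper_force: 1.6
12.75 [-2.1  -1.62  2.96] [3.  3.4 2.7 2.6 3.1] [ 0.5564 -0.008   0.0903]
time_s: 13.05
ee_pos: [0.5564, -0.008, 0.2709]
eef_rot: [-3.142, 0.0, 2.899]
ft_force: [-2.1, -1.5, 5.5]
grip_width: 0.0004
gripper_force: 2.4
13.3 [-2.25 -2.01  4.71] [5.7 3.7 4.6 4.5 5.1] [ 0.5565 -0.008   0.089 ]
```

```bash
python3 -m inch '[0,0,0.0006,0,0,0,-1,0,0,0.0009,0,0,0,-1,0,0,0.0009,0,0,0,-1]'; python3 st.py
```

```text
time_s: 13.6
ee_pos: [0.5565, -0.008, 0.2703]
eef_rot: [3.142, 0.0, 2.899]
ft_force: [-2.4, -1.6, 7.6]
grip_width: 0.0005
gripper_force: 3.4
13.85 [-2.95 -1.59  6.6 ] [7.5 6.2 6.4 6.9 5.9] [ 0.5565 -0.008   0.0883]
```

```bash
python3 -m inch '[0,0,-0.006,0,0,0,-1,0,0,-0.03,0,0,0,-1,0,0,-0.07,0,0,0,-1,0.03,0,-0.11,0,0,0,-1,0.06,0,-0.15,0,0,0,-1]'; python3 -m inch '[0.04,0,0,0,0,0,-1,0.08,0,0,0,0,0,-1,0.08,0,0,0,0,0,-1]'; python3 - <<'E'
from h import *
a=grab_frame("scene")["image"][180:290,220:350];b=grab_frame("wrist")["image"]
cv2.imwrite("pics/s5.png",cv2.resize(a,None,fx=5,fy=5,interpolation=2)[:,:,::-1])
E
```

```text
time_s: 14.35
ee_pos: [0.4976, 0.0067, 0.4207]
eef_rot: [3.141, -0.001, 2.899]
ft_force: [0.7, -0.3, 1.0]
grip_width: 0.0003
gripper_force: 0.0
time_s: 14.65
ee_pos: [0.4171, 0.027, 0.4193]
eef_rot: [3.141, -0.001, 2.9]
ft_force: [0.3, -0.1, -0.2]
grip_width: -0.0002
gripper_force: 0.0
```

View pics/s5.png

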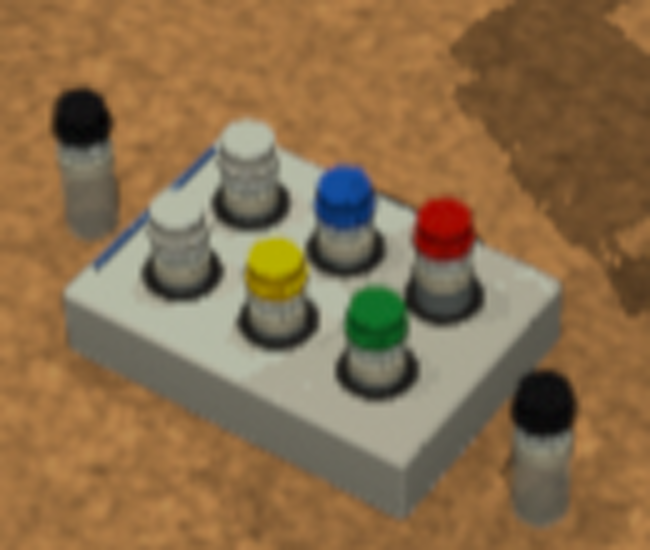

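The blue, yellow and green caps line up with the white ones. Red still stands proud, and both spares are upright and undisturbed.

```bash
python3 -c "
from station import *
print(job_done())"
```

```text
the job is handed in; nothing more can be done
None
```

I tapped the blue, yellow and green vials fully home in that order, with readings no higher than about 8 N, left the red vial standing, kept clear of the loose things, and handed the job in at about 15 s.

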